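Trim the UV lamp driver to its set hand

TASK

Take the blue flat-blade tuning tool out of the wooden stand, seat its blade in the slot of the trimmer recessed in the lamp driver's top and turn the trimmer until the meter's black needle stands on the red flag of the set hand. Press only lightly, with a few newtons: the trimmer is fragile. Then put the tool back upright in the stand, flange down on the wood, and let go; leave everything else where it is.

Things in the scene. Friction and masses are not known exactly. Their poses are not given: they have to be found in the camera images.
- blade_tool_grip (a point): Middle of the handle of the loose blue tuning tool (30 g plastic, upright in a stand hole at the start). z up the tool, x along the blade's width. Handle: flat-sided bar 16 mm (x) by 11 mm (y) by 46 mm high. Below it a round flange 22 mm across, 4 mm thick, whose underside, 27 mm below this point, rests on the stand; below that a round shank 8 mm across, 32 mm long.
- blade_tool_tip (a point): End of the tool's white flat blade, on the tool's axis, 68 mm below the handle's middle; z up the tool, x along the blade's width. The blade is 9 mm long, 10.4 mm wide (x) and 2.4 mm thick (y), its last 2 mm thinned to 1.7 mm.
- hex_tool_grip (a point): Centre of the handle of a yellow tuning tool with a six-sided tip, otherwise of the same size, in the other hole of the stand. Not for this slot; it stays where it is.
- stand: Heavy wooden tool stand, a block 50 mm (x) by 130 mm (y) by 45 mm high that does not move. Origin at the centre of its underside, z up. Two round holes 13.5 mm across, 43 mm deep, chamfered 2 mm, 40 mm either side of the centre along y.
- stand_hole0 (a point): Centre of the mouth of one stand hole, on the stand's top face, 45 mm above its underside (at -y in the stand).
- stand_hole1 (a point): Centre of the mouth of the other stand hole, on the stand's top face (at +y in the stand).
- trimmer_mouth (a point): Centre of the mouth of the trimmer's round bore, ringed in dark dots, in the flat top (z up) of the lamp driver: a light grey steel case 200 mm (its x) by 250 mm (y) by 70 mm high that does not move. This point is 45 mm in -x and 78 mm in -y from the case's middle; axes are the case's. Bore 18 mm across, chamfered 1.5 mm.
- trimmer_nominal (a point): Point on the bore's axis 13 mm below the mouth: middling top of the trimmer's ivory head (15 mm across), which truly lies 4 to 22 mm below the mouth, unmeasured. One straight slot crosses its middle, 3.6 mm wide, 4 mm deep, in any direction, unmeasured and unrelated to these axes or the needle. Open-ended slot; head and bore coaxial; slippery plastic.
- needle (a joint): Angle of the meter's black needle, rad: 0 at the left end of the scale seen from the robot, pi/2 at the right, growing clockwise from above. It turns 0.4 rad per rad of the trimmer; clockwise from above raises it. The trimmer turns at about 0.015 N m and stays where left; its head is sprung: gives from 2 N, 1.5 N per mm, hard down after 2 mm at 5 N. Over 12 N in all (push plus the blade's side loads) breaks it.
- set_hand (a joint): Angle of the red set hand of the same meter, rad, same zero and sense as the needle. Already set to the wanted value, always above the needle at the start; not to be moved. Its red flag is 9 mm wide where the needle's end crosses it.
- needle_tip (a point): Point on the black needle 60 mm from its pivot, in the meter, 6.5 mm above the driver's top.
- set_hand_tip (a point): Point on the middle of the red set hand's flag, 60 mm from the same pivot; the needle is right when its tip is over it.
- dryer: Black cordless hair dryer lying on the mat, barrel 74 mm across and 185 mm long, handle to one side; origin under the barrel. Bystander.
- ink_jar: Dark blue ink jar with white cap, 64 mm across, 75 mm high, origin at its underside. Bystander.
- squeeze_bottle: White bottle with red cap, 52 mm across, 150 mm high, origin at its underside. Bystander.
- brayer: Ink roller lying on the mat, black rubber roll 90 mm long and 36 mm across, wooden handle; origin under the roll. Bystander.
There are look-alikes about, which are no part of the job. What is shaped like the stand but green, purple or turquoise is not meant.

How it is judged:
By the outcome, as a careful person would: the job done as asked, in the order asked, and still so for the second after the job is handed in, with the robot touching nothing.
It also fails if it takes over 72 s, if anything falls off the work surface, if the arm or the gripper's body presses on something with over 40 N, if the wrist force passes 120 N, or if a joint passes its speed limit or range.

ROBOT

A 6-joint arm with a two-finger parallel gripper is mounted at the origin on the work surface. World frame = base frame: x ahead of the robot, y to its left, z up, the work surface at z = 0. Lengths are in m, angles in rad, forces in N, time in s.
With the tool pointing down it reaches from about 0.375 to 0.825 m from the base axis. Payload 5.5 kg.
Tool frame: the origin (TCP) lies midway between the tips of the shut fingers; the grasp point (between the pads) lies 19 mm behind it; x points along the fingers, z is the direction in which the jaws open and shut, and the axes are right-handed (so a half turn about x gives the same grasp; the last joint's range is limited). The gripper opens to 85 mm and grips with 20 to 120 N. Pads are 22 mm wide; open, the fingers measure 114 mm over their backs; the gripper's body (76 mm by 85 mm) begins 54 mm behind the grasp point. The pads swing forward as they close: fully open they stand 13 mm farther back than shut.
Start: joints at [-1.228, 0.314, -0.047, 1.21, 0, 1.571], TCP at [0.202, -0.565, 0.231] pointing down, gripper open.
Joint ranges: [-2.67, 2.67], [-0.69, 1.73], [-1.03, 1.25], [-2.08, 2.16], [-1.42, 1.45], [-3.14, 3.14]. Speed limits (rad/s): [2.39, 2.39, 3.01, 3.14, 3.14, 3.14].

INTERFACE

Orientations are given as a unit quaternion [w, x, y, z].
In Python, from workcell import ctrl gives the robot as it stands.
- The arm moves only by the shell command python3 -m handwheel 'ROWS' [FORCE]. ROWS is JSON, a list of rows, each a list of 5 numbers: the closure, from 0 (fully open) to 1 (shut), then the shift along the world's x, y, z in m, then the turn about the world's z in rad. In form: [[fingers, tx, ty, tz, turn], ...]. A call has 1 to 10 rows; each row is the pose to reach, as a shift and turn from the pose commanded when the call began; what a row does not reach only later rows make up. A row lasts 1/8 s, in which the tool goes at most 62.5 mm and 10.7 degrees, less where a joint would pass 70% of its speed; a pose out of reach is approached as far as the arm can. A call with a gripper value outside its range is refused whole. The fingers move at their own pace and stop on an object; FORCE is the grip in N (left out, the last holds). Time passes only in rows, so rows that repeat a pose let the fingers close. It gives the time, the measured TCP pose, the force and the opening at its end, in the units of the state.
- ctrl.sense(): the state, without advancing time (a new reading comes with each control period).
- ctrl.camera(name): name is "scene" or "side" or "wrist"; returns the picture (400x640x3 uint8, red, green, blue); there is no depth.
- ctrl.camera_params(name): a dict with "fx", "fy", "cx", "cy" (pixels), "k1" (the pictures are not rectified: a ray, as slopes to the right and down, at radius r is drawn at 1 + k1 r^2 times it, then the intrinsics apply), "R" (3x3) and "t" (3): a world point X has camera coordinates R X + t. Camera axes: x right, y down, z forward; pixel columns grow to the right and rows downward; lengths in m; the calibration is good to about 2 mm. A picture is of the moment at which its call begins: read the wrist's pose just before it. camera_params takes no time and is no camera call; for the wrist camera it gives the pose at the moment of the call.
- ctrl.finish_job(): hands the job in, once; it reports no verdict.
The state is a dict: "t": time; "qpos": joint angles; "joint_velocities": joint speeds; "tau": joint torques, N m; "ee_pos": TCP position; "tcp_rot": TCP orientation; "force": force on the tool from outside, world axes, zero at the start; "ft_torque": the same for the moment, N m; "gripper_width": finger opening in m.
Only numpy, scipy, OpenCV 4.12 (cv2) and the standard library are available. Lean on these libraries where they do the work, as an engineer would, in place of code of your own. Each camera call takes 0.05 s, during which the arm holds its last target.

## Working session

There is one attempt and no reset: what is moved stays moved. The work goes in short steps, Python scripts to look and compute and a shell command to move; the robot and the scene stay as the last step left them, time stands still between calls to the robot, and variables do not carry over. Pictures are saved under pics/ and viewed, and the job is handed in when it is done.

```bash
ls; mkdir -p pics
python3 - <<'E'
from workcell import ctrl
import cv2
s=ctrl.sense(); print(s)
for n in ["scene","side","wrist"]:
    p=ctrl.camera_params(n); print(n,p)
    cv2.imwrite(f"pics/{n}0.png",ctrl.camera(n)[:,:,::-1])
E
```

```text
pics
{'t': 0.0, 'qpos': array([-1.22799505e+00,  3.14198646e-01, -4.80619956e-02,  1.21017775e+00,
       -1.39884859e-05,  1.57081933e+00]), 'joint_velocities': array([-0.00121542,  0.00072378,  0.00113008,  0.00121864,  0.00044218,
       -0.00092201]), 'tau': array([ 1.43541434e-03, -5.39587605e+01,  3.39751303e+01,  1.89733022e-02,
        9.80083428e-05, -2.03790034e-05]), 'ee_pos': array([ 0.20148396, -0.5645657 ,  0.23045845]), 'tcp_rot': array([ 0.57747248,  0.40772905,  0.57842723, -0.40706818]), 'force': array([-0.63910948, -0.72159037,  0.6438304 ]), 'ft_torque': array([ 0.04196871, -0.04490818, -0.02669534]), 'gripper_width': 0.0856969158904528}
scene {'fx': 449.0437498046997, 'fy': 449.0437498046997, 'cx': 320.421422572509, 'cy': 197.27317720248595, 'k1': -0.08876942133151407, 'R': array([[ 0.85433062,  0.51970234,  0.00535501],
       [ 0.36709308, -0.59610077, -0.71407741],
       [-0.36791557,  0.61202398, -0.70004627]]), 't': array([-0.50897812, -0.13832265,  1.65408686])}
side {'fx': 387.3697576809329, 'fy': 387.3697576809329, 'cx': 319.6904162088227, 'cy': 196.83228056734933, 'k1': 0.02018143452150215, 'R': array([[ 0.98510223, -0.1705881 , -0.02175562],
       [-0.11329992, -0.54863595, -0.82834879],
       [ 0.12937053,  0.81847315, -0.55979011]]), 't': array([-0.53491028,  0.14172076,  0.93688246])}
wrist {'fx': 339.36699465360505, 'fy': 339.36699465360505, 'cx': 315.6977674744118, 'cy': 195.737627152397, 'k1': -0.07338326836462994, 'R': array([[ 0.33656336, -0.94165889, -0.00190508],
       [-0.89689385, -0.3211787 ,  0.3040159 ],
       [-0.28689115, -0.10061196, -0.95266505]]), 't': array([-0.59824963, -0.04070141,  0.38015478])}
```

View pics/scene0.png

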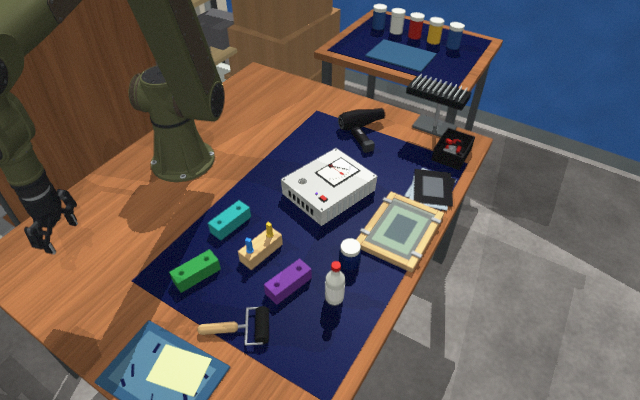

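View pics/side0.png

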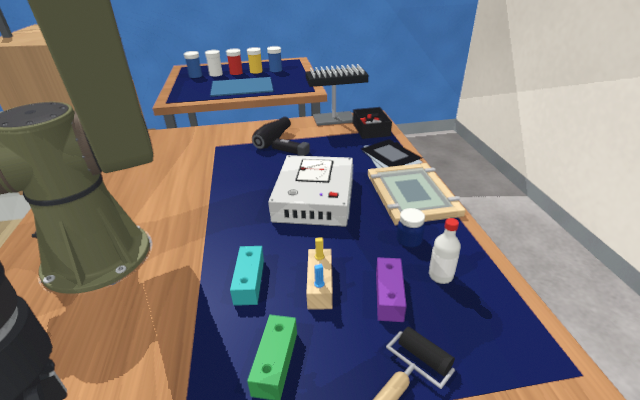

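View pics/wrist0.png

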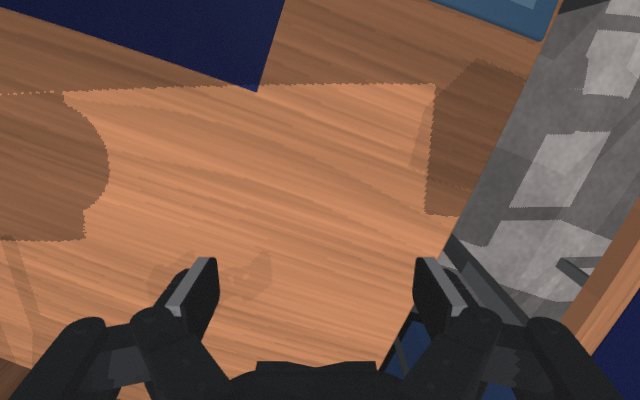

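Candidates in the scene picture: wooden stand (260,248), with the blue tool (249,246) and the yellow hex tool (268,230). Look-alike blocks are turquoise (229,218), green (195,270) and purple (288,280). The blue tool in the wooden stand is the one I want. I'll check it in a close crop.

```bash
cat > h.py <<'E'
from workcell import ctrl
import numpy as np, cv2
def ray(p,u,v):
    d=np.array([(u-p["cx"])/p["fx"],(v-p["cy"])/p["fy"]]); x=d.copy()
    for _ in range(30): x=d/(1+p["k1"]*(x@x))
    R=np.array(p["R"]); c=-R.T@np.array(p["t"]); w=R.T@np.array([x[0],x[1],1.]); return c,w/np.linalg.norm(w)
def plane(p,u,v,z):
    c,w=ray(p,u,v); return c+w*(z-c[2])/w[2]
def tri(l):
    A=np.zeros((3,3));b=np.zeros(3)
    for p,u,v in l:
        c,w=ray(p,u,v);M=np.eye(3)-np.outer(w,w);A+=M;b+=M@c
    X=np.linalg.solve(A,b); return X
def proj(p,X):
    c=np.array(p["R"])@X+np.array(p["t"]); s=c[:2]/c[2]; s=s*(1+p["k1"]*(s@s)); return np.array([p["cx"]+p["fx"]*s[0],p["cy"]+p["fy"]*s[1]])
def crop(src,dst,x0,y0,x1,y1,k):
    im=cv2.imread(src)[y0:y1,x0:x1]; cv2.imwrite(dst,cv2.resize(im,None,fx=k,fy=k,interpolation=cv2.INTER_CUBIC))
E
python3 - <<'E'
from h import *
crop("pics/scene0.png","pics/c1.png",225,210,295,275,8)
crop("pics/side0.png","pics/c2.png",260,230,360,315,7)
crop("pics/scene0.png","pics/c3.png",275,140,385,225,7)
crop("pics/side0.png","pics/c4.png",260,145,365,230,7)
E
```

```text
(no output)
```

View pics/c1.png

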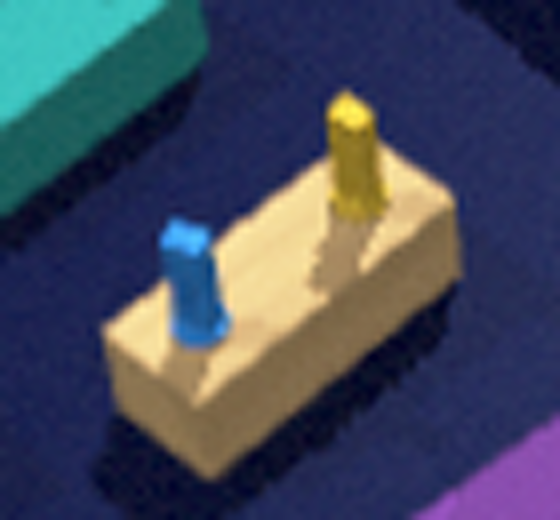

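View pics/c2.png

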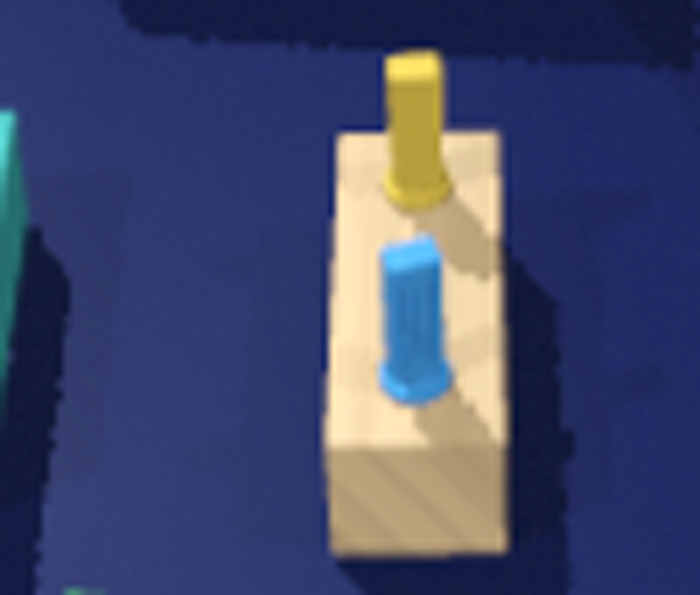

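View pics/c3.png

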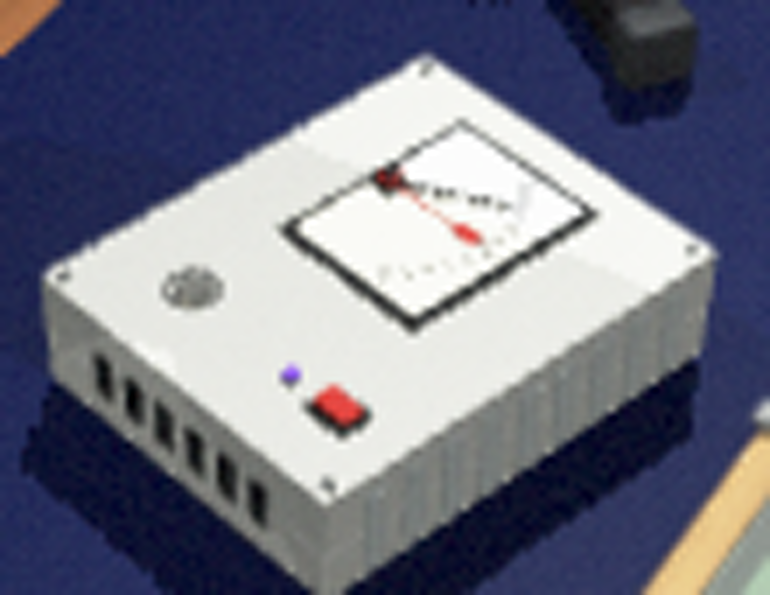

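View pics/c4.png

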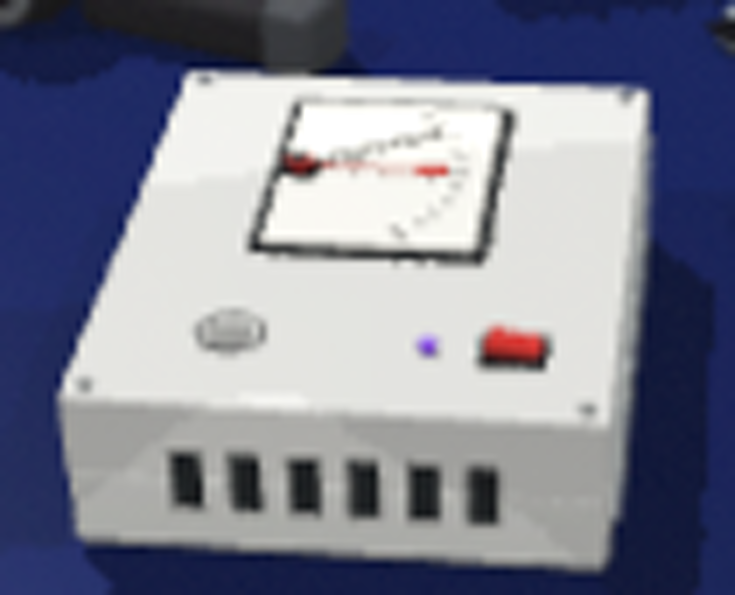

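The crops confirm the blue tool in the hole at the near-right end of the wooden stand, at scene (249,246) and side (319,275). The trimmer is at scene (302.6,181) and side (293,192). The needle is left of the red flag.

Run:
```python
from h import *
S=ctrl.camera_params("scene");D=ctrl.camera_params("side")
T=lambda a,b:tri([(S,*a),(D,*b)])
print("top",T((225+187/8,210+232/8),(260+410/7,230+252/7)))
print("flange",T((225+198/8,210+335/8),(260+415/7,230+385/7)))
print("ytop",T((225+350/8,210+110/8),(260+414/7,230+67/7)))
print("trim",T((275+193/7,140+288/7),(260+231/7,145+331/7)))
for n,a,b in [("nearL",(45,272),(62,400)),("nearR",(328,500),(612,428)),("farL",(428,55),(190,72)),("farR",(715,252),(648,92))]:
    print(n,T((275+a[0]/7,140+a[1]/7),(260+b[0]/7,145+b[1]/7)))
print("stand", [T((225+a[0]/8,210+a[1]/8),(260+b[0]/7,230+b[1]/7)) for a,b in [((105,328),(325,445)),((200,405),(508,448)),((455,195),(500,132))]])
s=ctrl.sense()
from scipy.spatial.transform import Rotation as R
q=s['tcp_rot'];print(R.from_quat([*q[1:],q[0]]).as_matrix())
```

```text
top [ 0.50185846 -0.23603722  0.09666037]
flange [ 0.50233063 -0.23909884  0.04510506]
ytop [ 0.51640042 -0.15867134  0.09654834]
trim [0.48569901 0.0679691  0.07357267]
nearL [0.41995812 0.0417347  0.07073741]
nearR [ 0.61084055 -0.01706385  0.07231013]
farL [0.49167102 0.27763854 0.07327038]
farR [0.68249329 0.21824348 0.07346586]
stand [array([ 0.47323868, -0.25617747,  0.04635158]), array([ 0.52352557, -0.26567966,  0.04542846]), array([ 0.54634233, -0.13978496,  0.04895462])]
[[-4.64372533e-04  9.41811253e-01  3.36141856e-01]
 [ 1.28057931e-03  3.36142177e-01 -9.41810383e-01]
 [-9.99999072e-01 -6.89456601e-06 -1.36215920e-03]]
```

```bash
python3 -m handwheel '[[0,0.15,0.16,0.02,0],[0.3,0.27,0.29,0.02,0],[0.4,0.27,0.29,0.02,0],[0.4,0.27,0.29,0.02,0],[0.4,0.27,0.29,0.02,0],[0.4,0.27,0.29,0.02,0],[0.4,0.27,0.29,0.02,0],[0.4,0.27,0.29,0.02,0],[0.4,0.27,0.29,0.02,0]]' 25
python3 - <<'E'
from h import *
p=ctrl.camera_params("wrist");import pickle;s=ctrl.sense()
print(s['ee_pos'],s['gripper_width'],s['force'],s['ft_torque'])
cv2.imwrite("pics/w1.png",ctrl.camera("wrist")[:,:,::-1]);pickle.dump(p,open("w1.pkl","wb"))
print(-np.array(p['R']).T@p['t'])
E
```

```text
t: 1.27
ee_pos: [0.4711, -0.2755, 0.251]
tcp_rot: [0.578, 0.407, 0.578, -0.408]
force: [-0.4, 0.7, 0.1]
gripper_width: 0.051
[ 0.47109775 -0.27548058  0.25104301] 0.051043724645566314 [-0.42156924  0.68523047  0.07815704] [-0.01978903  0.00678593  0.036757  ]
[ 0.54353012 -0.24883947  0.39384333]
```

View pics/w1.png

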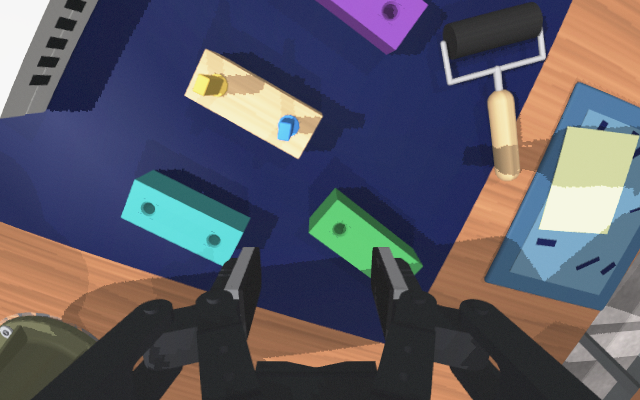

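The wrist view shows the blue tool at (287,128), the yellow one at (210,86) and the wooden stand around them.

Run:
```python
from h import *
crop("pics/w1.png","pics/c5.png",265,105,315,150,12)
```

```text
(no output)
```

View pics/c5.png

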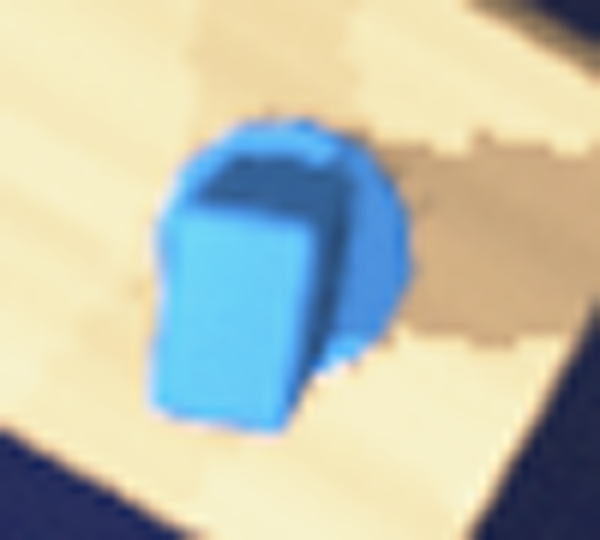

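Run:
```python
from h import *
import pickle
p=pickle.load(open("w1.pkl","rb"))
c=[(183,205),(316,218),(284,430),(153,410)]
P=[plane(p,265+a/12-.5,105+b/12-.5,0.095) for a,b in c]
for i in range(4):
    d=P[(i+1)%4]-P[i]; print(P[i],np.linalg.norm(d)*1e3,np.degrees(np.arctan2(d[1],d[0])))
print("ctr",np.mean(P,0)); 
print("flange",plane(p,265+285/12-.5,105+247/12-.5,0.049))
```

```text
[ 0.5065481  -0.22874117  0.095     ] 9.65562792400151 -76.0355545119698
[ 0.50887819 -0.23811143  0.095     ] 15.596910194367894 -170.18218330829853
[ 0.4935097  -0.24077095  0.095     ] 9.699106732090414 100.80643661047804
[ 0.4916912  -0.23124385  0.095     ] 15.066216782431681 9.56183721950631
ctr [ 0.50015679 -0.23471685  0.095     ]
flange [ 0.50040253 -0.23477506  0.049     ]
```

```bash
python3 -m handwheel '[[0.4,0.03,0.04,0,-0.1],[0.4,0.03,0.04,-0.05,-0.165],[0.4,0.03,0.04,-0.1,-0.165],[0.4,0.03,0.04,-0.12,-0.165],[0.4,0.03,0.04,-0.12,-0.165],[0.4,0.03,0.04,-0.12,-0.165]]'
python3 - <<'E'
from h import *
p=ctrl.camera_params("wrist");import pickle;s=ctrl.sense()
print(s['ee_pos'],s['gripper_width'],s['force'],s['qpos'])
cv2.imwrite("pics/w2.png",ctrl.camera("wrist")[:,:,::-1]);pickle.dump(p,open("w2.pkl","wb"))
E
```

```text
t: 2.08
ee_pos: [0.502, -0.2361, 0.1324]
tcp_rot: [0.543, 0.454, 0.542, -0.454]
force: [0.4, 0.4, 1.0]
gripper_width: 0.0514
[ 0.50197147 -0.23614182  0.13243158] 0.05141787014870411 [0.42893067 0.4134524  0.99083864] [-4.39672613e-01  2.87627570e-01 -3.15160606e-01  9.66529449e-01
 -6.60510597e-05  2.52544493e+00]
```

View pics/w2.png

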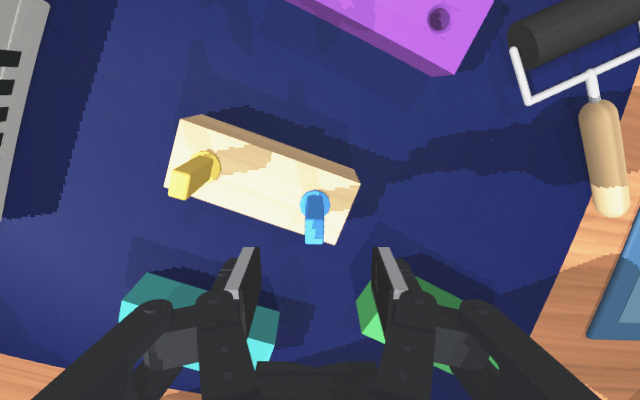

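The joint 6 angle is 2.53, too close to its 3.14 limit for clockwise turning, so I'll regrasp a half turn round (+π).

```bash
python3 -m handwheel '[[0.4,0,0,0.02,0.18],[0.4,0,0,0.02,0.36],[0.4,0,0,0.02,0.54],[0.4,0,0,0.02,0.72],[0.4,0,0,0.02,0.9],[0.4,0,0,0.02,1.08],[0.4,0,0,0.02,1.26],[0.4,0,0,0.02,1.44],[0.4,0,0,0.02,1.6],[0.4,0,0,0.02,1.6]]'
python3 -m handwheel '[[0.4,0,0,0,0.18],[0.4,0,0,0,0.36],[0.4,0,0,0,0.54],[0.4,0,0,0,0.72],[0.4,0,0,0,0.9],[0.4,0,0,0,1.08],[0.4,0,0,0,1.26],[0.4,0,0,0,1.44],[0.4,0,0,0,1.54],[0.4,0,0,0,1.54]]'
python3 - <<'E'
from h import *
p=ctrl.camera_params("wrist");import pickle;s=ctrl.sense()
print(s['ee_pos'],s['gripper_width'],s['force'],s['qpos'])
cv2.imwrite("pics/w3.png",ctrl.camera("wrist")[:,:,::-1]);pickle.dump(p,open("w3.pkl","wb"))
crop("pics/w3.png","pics/c6.png",230,170,400,330,4.5)
E
```

```text
t: 3.38
ee_pos: [0.5024, -0.2357, 0.1527]
tcp_rot: [0.704, -0.073, 0.703, 0.072]
force: [0.2, 0.1, 0.3]
gripper_width: 0.0514
t: 4.62
ee_pos: [0.5021, -0.2354, 0.152]
tcp_rot: [-0.455, 0.542, -0.455, -0.541]
force: [-0.0, 0.2, -0.1]
gripper_width: 0.0512
[ 0.50208387 -0.23538281  0.15204736] 0.05119114900909181 [-0.00268976  0.17437666 -0.12188107] [-4.38378049e-01  2.72274210e-01 -2.88063005e-01  1.00920983e+00
 -1.52877218e-05 -6.10868326e-01]
```

View pics/c6.png

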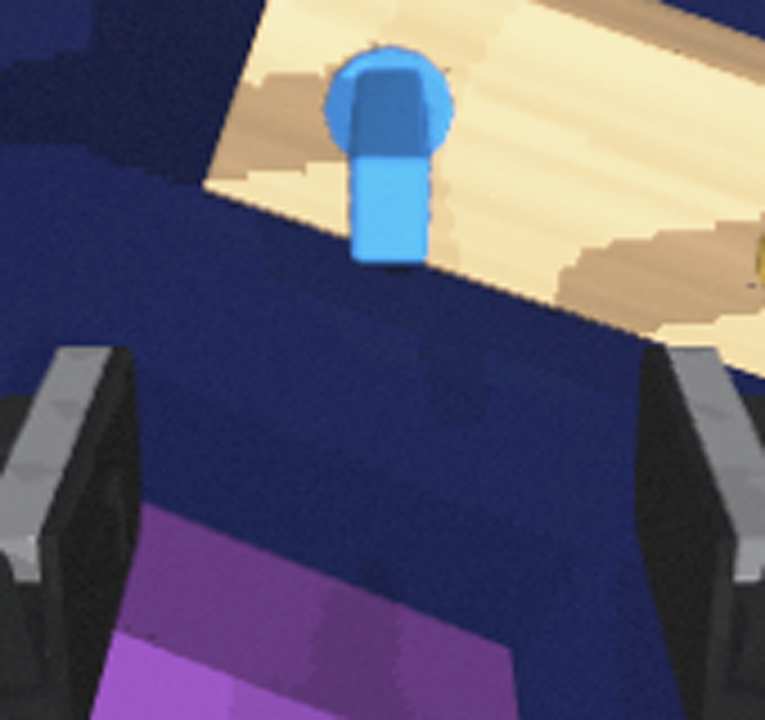

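The tool is centred between the jaws and square to them; its top face is at about (317,216).

Run:
```python
from h import *
import pickle
p=pickle.load(open("w3.pkl","rb"))
c=[(351,157),(431,157),(427,264),(353,263)]
P=[plane(p,230+a/4.5-.5,170+b/4.5-.5,0.095) for a,b in c]
for i in range(4):
    d=P[(i+1)%4]-P[i]; print(P[i],np.linalg.norm(d)*1e3,np.degrees(np.arctan2(d[1],d[0])))
print("ctr",np.mean(P,0)); 
print("flange",plane(p,230+390/4.5-.5,170+104/4.5-.5,0.049))
s=ctrl.sense();q=s['tcp_rot']
from scipy.spatial.transform import Rotation as R
m=R.from_quat([*q[1:],q[0]]).as_matrix();print(m)
ctr=np.array([np.mean(P,0)[0],np.mean(P,0)[1],0])-s['ee_pos']; print("in tool y,z",m.T@ctr)
```

```text
[ 0.49381821 -0.24128084  0.095     ] 11.078239094199175 99.91890839698097
[ 0.49190994 -0.23036819  0.095     ] 16.059262318721032 8.391011384098274
[ 0.50779729 -0.2280247   0.095     ] 10.490046185708078 -80.91877757662138
[ 0.50945298 -0.23838326  0.095     ] 15.901005906730735 -169.50053874689002
ctr [ 0.50074461 -0.23451425  0.095     ]
flange [ 0.49929745 -0.2347993   0.049     ]
[[ 9.10039249e-04 -9.85196183e-01 -1.71428273e-01]
 [-4.14946080e-04 -1.71428702e-01  9.85196441e-01]
 [-9.99999500e-01 -8.25433940e-04 -5.64810141e-04]]
in tool y,z [0.15188714 0.00123913 0.00106303]
```

```bash
python3 -m handwheel '[[0.4,-0.0015,0.0007,-0.03,0],[0.4,-0.0015,0.0007,-0.07,0],[0.4,-0.0015,0.0007,-0.094,0],[0.4,-0.0015,0.0007,-0.094,0],[0.7,-0.0015,0.0007,-0.094,0],[1,-0.0015,0.0007,-0.094,0],[1,-0.0015,0.0007,-0.094,0],[1,-0.0015,0.0007,-0.094,0],[1,-0.0015,0.0007,-0.094,0],[1,-0.0015,0.0007,-0.094,0]]' 40
python3 - <<'E'
from h import *
s=ctrl.sense()
print(s['ee_pos'],s['gripper_width'],s['force'],s['ft_torque'])
cv2.imwrite("pics/w4.png",ctrl.camera("wrist")[:,:,::-1])
crop("pics/w4.png","pics/c7.png",210,170,420,330,3.5)
E
```

```text
t: 5.92
ee_pos: [0.5013, -0.2349, 0.0587]
tcp_rot: [-0.454, 0.543, -0.454, -0.541]
force: [-0.5, -0.7, 6.7]
gripper_width: 0.0106
[ 0.50126675 -0.23493031  0.05872816] 0.01056412890339658 [-0.47877725 -0.66869541  6.67984823] [ 0.07878991  0.18229871 -0.00202031]
```

View pics/c7.png

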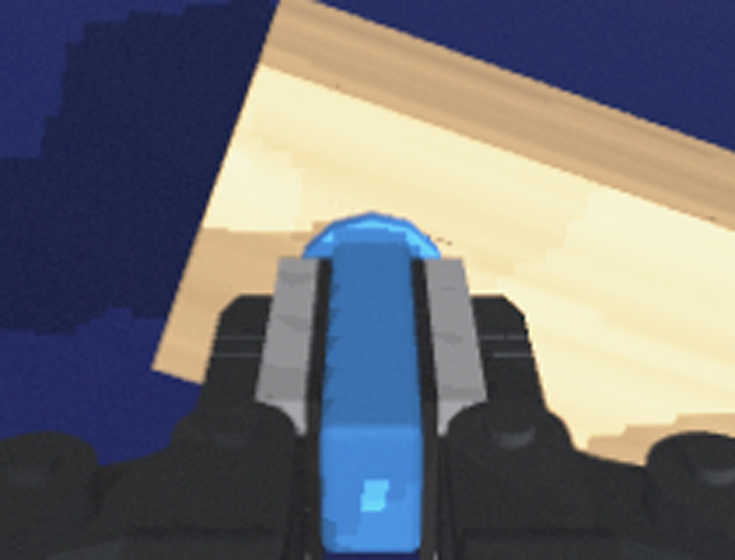

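Grip is good: opening 10.6 mm with the tool between the pads. Now I'll lift it straight up.

```bash
python3 -m handwheel '[[1,0,0,0.02,0],[1,0,0,0.06,0],[1,0,0,0.11,0],[1,0,0,0.14,0],[1,0,0,0.14,0],[1,0,0,0.14,0]]'
python3 - <<'E'
from h import *
s=ctrl.sense();p=ctrl.camera_params("wrist");D=ctrl.camera_params("side");S=ctrl.camera_params("scene")
print(s['ee_pos'],s['gripper_width'],s['force'],s['ft_torque'])
c=-np.array(p['R']).T@p['t'];print("cam-tcp",c-s['ee_pos'])
t=s['ee_pos']-[0,0,.0547]
print(proj(p,t),proj(D,t),proj(S,t))
cv2.imwrite("pics/w5.png",ctrl.camera("wrist")[:,:,::-1]); cv2.imwrite("pics/side5.png",ctrl.camera("side")[:,:,::-1]);cv2.imwrite("pics/scene5.png",ctrl.camera("scene")[:,:,::-1])
import pickle;pickle.dump((s,p),open("w5.pkl","wb"))
crop("pics/w5.png","pics/c8.png",230,120,400,330,2.8)
u,v=map(int,proj(D,t));crop("pics/side5.png","pics/c9.png",u-45,v-60,u+45,v+30,6)
u,v=map(int,proj(S,t));crop("pics/scene5.png","pics/c10.png",u-45,v-60,u+45,v+30,6)
a=cv2.imread("pics/c8.png");b=cv2.imread("pics/c9.png");
E
```

```text
t: 6.72
ee_pos: [0.4997, -0.2342, 0.1966]
tcp_rot: [0.454, -0.542, 0.454, 0.542]
force: [-0.5, 0.2, -1.0]
gripper_width: 0.0103
[ 0.49971673 -0.23418346  0.19660964] 0.010335017918771231 [-0.53110227  0.17566044 -1.0000546 ] [-0.01302101 -0.02851185 -0.02511895]
cam-tcp [-0.07714127 -0.01310601  0.14291562]
[314.43608515 219.58157784] [316.62576762 247.78055654] [246.37435198 227.68797039]
```

View pics/c8.png

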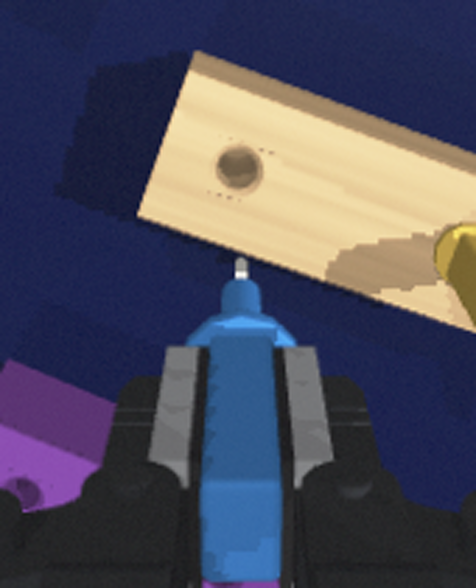

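View pics/c9.png

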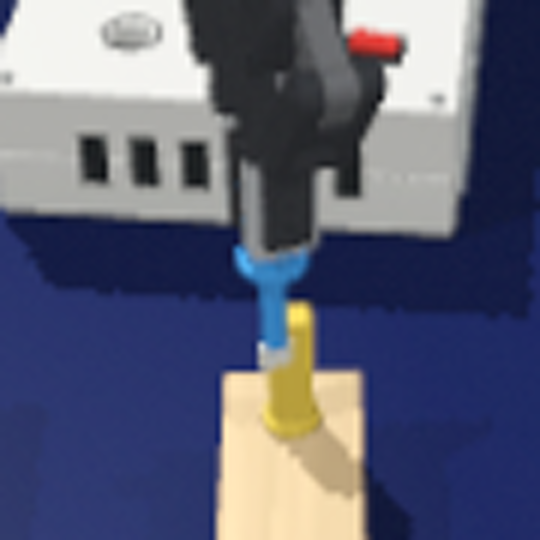

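View pics/c10.png

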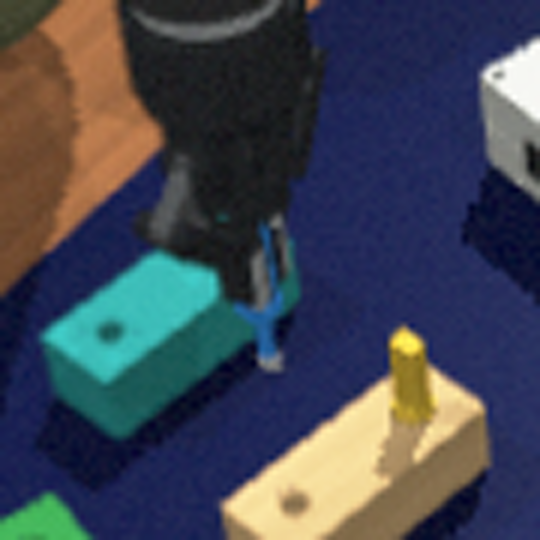

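The blade tip shows in the wrist picture at about (316,212.5). That is slightly beyond my prediction of (314,220), so I'll triangulate its true offset from the TCP.

Run:
```python
from h import *
import pickle
s,p=pickle.load(open("w5.pkl","rb"));D=ctrl.camera_params("side");S=ctrl.camera_params("scene")
def white(f,u0,u1,v0,v1):
    im=cv2.imread(f)[v0:v1,u0:u1].astype(int);print(im.min(2))
w=(p,230+241/2.8-.3,120+258/2.8-.3)
d=(D,316-45+272/6-.4,247-60+364/6-.4); c=(S,246-45+271/6-.4,227-60+368/6-.4)
for l in ([w,d,c],[w,d],[w,c],[d,c]): print((tri(l)-s['ee_pos'])*1e3)
# flange: outline edge top in wrist
for z in (-.0547,-.057,-.060): print(z,(plane(*w,s['ee_pos'][2]+z)-s['ee_pos'])*1e3)
crop("pics/w5.png","pics/c11.png",285,200,345,260,10)
```

```text
[ -2.57529582   0.4161203  -55.97959761]
[ -3.0980879    0.32792659 -54.54549596]
[ -3.54987282   0.53441862 -58.63361113]
[ -0.94026591  -1.22883831 -53.45183961]
-0.0547 [ -5.21923665  -0.08390265 -54.7       ]
-0.057 [ -4.38215359   0.06765853 -57.        ]
-0.06 [ -3.29030613   0.26534702 -60.        ]
```

View pics/c11.png

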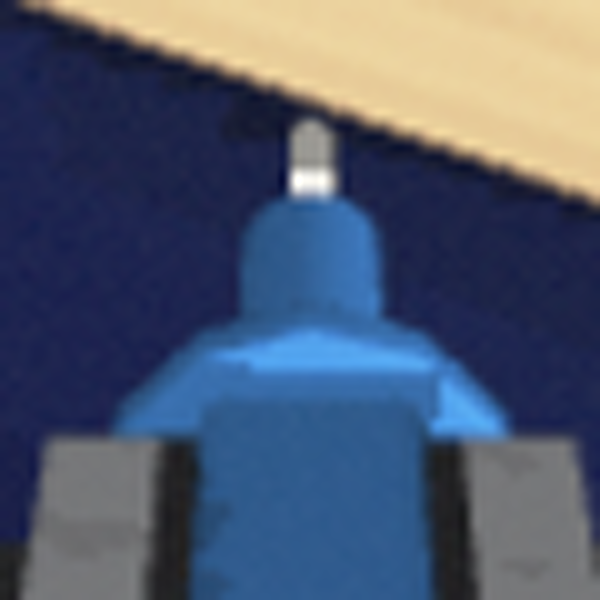

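The top-most visible tip pixel is the blade's near corner, 5.2 mm from the axis, so the tool sits on the TCP axis to within about 1 mm. Next I'll bring the camera above the trimmer.

```bash
python3 -m handwheel '[[1,0.01,0.05,0,0],[1,0.025,0.11,0,0],[1,0.035,0.17,0,0],[1,0.045,0.23,0,0],[1,0.06,0.29,0,0],[1,0.063,0.315,-0.02,0],[1,0.063,0.315,-0.037,0],[1,0.063,0.315,-0.037,0],[1,0.063,0.315,-0.037,0]]'
python3 - <<'E'
from h import *
import pickle
s=ctrl.sense();p=ctrl.camera_params("wrist")
print(s['ee_pos'],s['gripper_width'],s['force'],s['ft_torque'],s['qpos'])
cv2.imwrite("pics/w6.png",ctrl.camera("wrist")[:,:,::-1])
pickle.dump((s,p),open("w6.pkl","wb"))
E
```

```text
t: 8.0
ee_pos: [0.5631, 0.0794, 0.1604]
tcp_rot: [0.454, -0.542, 0.455, 0.542]
force: [0.7, -0.3, 0.3]
gripper_width: 0.0107
[0.56305119 0.07940078 0.16035837] 0.01073003049957767 [ 0.7071184  -0.32166332  0.29087432] [-0.01157556  0.04091126 -0.01160171] [ 1.40252251e-01  2.93060363e-01 -2.40027338e-01  1.03814585e+00
 -2.70275094e-04 -3.42906943e-02]
```

View pics/w6.png

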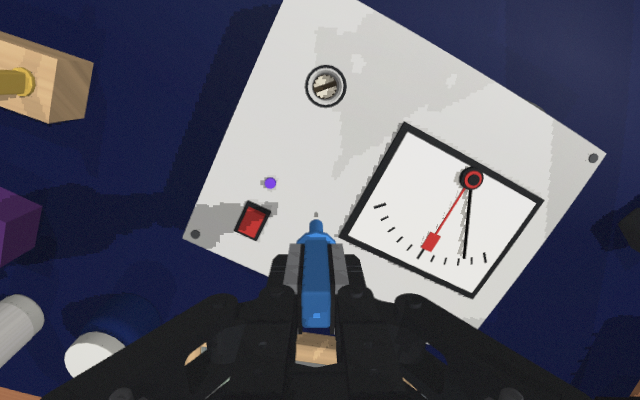

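The trimmer is at (325,86) with its slot visible. The meter pivot is at (471,180), the needle end at (464,258) and the red flag at (430,242).

Run:
```python
from h import *
crop("pics/w6.png","pics/c12.png",298,60,352,112,11)
crop("pics/w6.png","pics/c13.png",400,160,500,280,5)
```

```text
(no output)
```

View pics/c12.png

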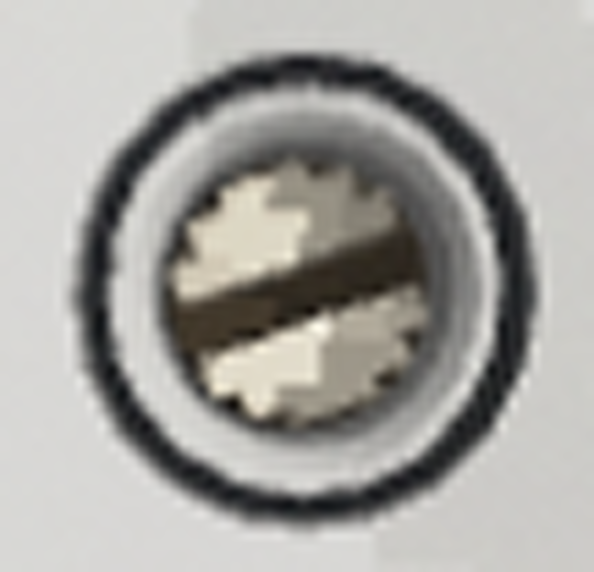

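View pics/c13.png

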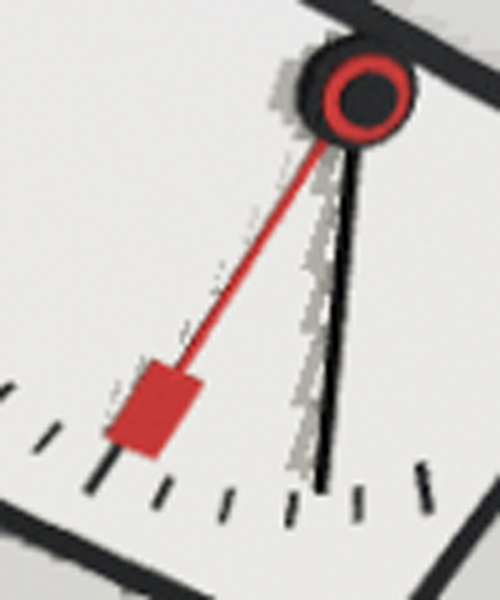

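Run:
```python
from h import *
import pickle
s,p=pickle.load(open("w6.pkl","rb"))
f=lambda a,b,z:plane(p,298+a/11-.45,60+b/11-.45,z)
g=lambda a,b,z:plane(p,400+a/5-.4,160+b/5-.4,z)
print("ring",f(306,290,.07))
for z in (.066,.06,.054,.048):
    L,Rr=f(175,290,z),f(425,290,z);U,V=f(296,165,z),f(296,422,z)
    print(z,"w",np.linalg.norm(L-Rr)*1e3,np.linalg.norm(U-V)*1e3,"ctr",(L+Rr+U+V)/4)
a,b=f(184,325,.055),f(419,261,.055);d=b-a;print("slot yaw",np.degrees(np.arctan2(d[1],d[0])), "mid",(a+b)/2)
A=lambda x,y:np.degrees(np.arctan2(*(y-x)[1::-1]))
n=A(g(353,150,.0765),g(320,490,.0765));r=A(g(325,143,.075),g(155,408,.075));print("needle",n,"red",r,"diff",n-r, "trim",np.radians(n-r)/.4)
# tip corner now
print("tip",s['ee_pos'])
# driver corners (screw / case)
c=[(284,0),(183,239)]
print([plane(p,u,v,.07) for u,v in c])
e=[plane(p,*q,.07) for q in [(197,206),(246,92)]]
```

```text
ring [0.48283555 0.07245505 0.07      ]
0.066 w 15.23033718277375 15.12967665560325 ctr [0.48299585 0.07210135 0.066     ]
0.06 w 15.6154557524024 15.512249894962679 ctr [0.48292404 0.07224262 0.06      ]
0.054 w 16.000574322031024 15.894823134322108 ctr [0.48285224 0.0723839  0.054     ]
0.048 w 16.38569289165967 16.27739637368148 ctr [0.48278044 0.07252518 0.048     ]
slot yaw 114.86291111254646 mid [0.48287513 0.07257361 0.055     ]
needle 12.860058038458071 red -16.242674854125926 diff 29.102732892583997 trim 1.2698462757601099
tip [0.56305119 0.07940078 0.16035837]
[array([0.43603186, 0.03763611, 0.07      ]), array([ 0.61031765, -0.01410219,  0.07      ])]
```

The trimmer axis is at (0.4829, 0.0724) and the slot's yaw is 114.9°. The needle needs about 29°, which is about 1.27 rad of trimmer turn. I'll turn the blade −75° and hover above the bore.

```bash
python3 -m handwheel '[[1,-0.03,0,0,-0.18],[1,-0.06,-0.004,0,-0.36],[1,-0.08,-0.007,0,-0.54],[1,-0.08,-0.007,0,-0.72],[1,-0.08,-0.007,-0.01,-0.9],[1,-0.08,-0.007,-0.018,-1.08],[1,-0.08,-0.007,-0.018,-1.26],[1,-0.08,-0.007,-0.018,-1.31],[1,-0.08,-0.007,-0.018,-1.31],[1,-0.08,-0.007,-0.018,-1.31]]'
python3 - <<'E'
from h import *
import pickle
s=ctrl.sense();p=ctrl.camera_params("wrist")
print(s['ee_pos'],s['gripper_width'],s['force'],s['ft_torque'],s['qpos'])
cv2.imwrite("pics/w7.png",ctrl.camera("wrist")[:,:,::-1])
pickle.dump((s,p),open("w7.pkl","wb"))
crop("pics/w7.png","pics/c14.png",280,160,350,240,7.5)
print(proj(p,np.array([.4829,.0724,.07])))
E
```

```text
t: 9.3
ee_pos: [0.4835, 0.0732, 0.1428]
tcp_rot: [0.691, -0.153, 0.69, 0.153]
force: [0.4, -1.3, 0.5]
gripper_width: 0.0107
[0.48353211 0.07322605 0.14282797] 0.01071446588503474 [ 0.43289306 -1.34121804  0.51652446] [0.01654847 0.01255981 0.01300779] [ 1.50308456e-01  1.62584415e-01 -4.50445220e-01  9.56792529e-01
 -1.56492630e-05  1.28403132e+00]
[315.12874264 210.34916517]
```

View pics/w7.png

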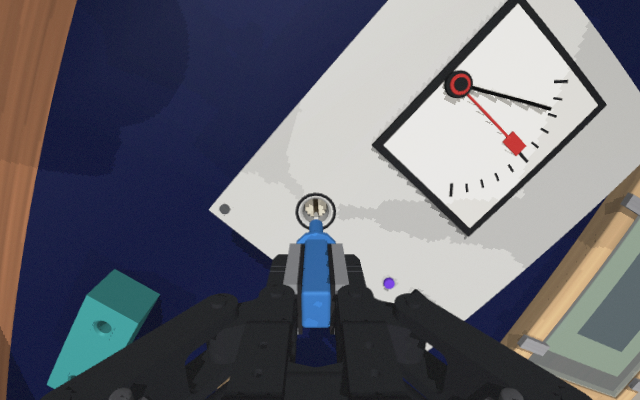

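View pics/c14.png

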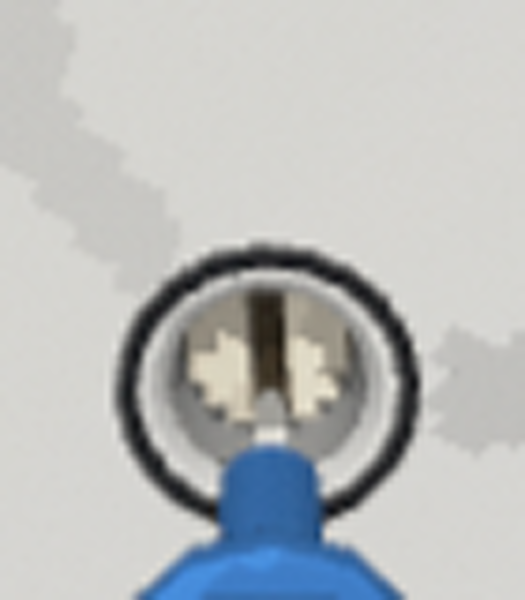

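The blade lines up with the slot in the picture: the blade is at u≈316 and the slot at u≈315.6, both vertical. The meter is also visible from here.

Run:
```python
from h import *
import pickle
s,p=pickle.load(open("w7.pkl","rb"))
f=lambda a,b,z:plane(p,280+a/7.5-.4,160+b/7.5-.4,z)
q=s['tcp_rot']
from scipy.spatial.transform import Rotation as R
m=R.from_quat([*q[1:],q[0]]).as_matrix()
c=-np.array(p['R']).T@p['t']
y=m[:,1]; y=y*np.sign(y@(s['ee_pos']-c)); z=m[:,2]
print("away-from-cam dir",y,np.degrees(np.arctan2(y[1],y[0])))
ring=(f(116,385,.07)+f(420,385,.07))/2; rt=f(268,245,.07); 
print("ring c",ring, "from top (r=10.x)",np.linalg.norm(f(116,385,.07)-f(420,385,.07))/2*1e3, rt)
rr=np.linalg.norm(f(116,385,.07)-f(420,385,.07))/2
print("ring ctr from top",rt+y*rr)
for h in (.053,.055,.057):
    t=f(271,392,s['ee_pos'][2]-h)+5.2e-3*y; print(h,"tip",t,"minus TCP along y,z mm",(t-s['ee_pos'])@y*1e3,(t-s['ee_pos'])@z*1e3)
print("slot",[f(268,v,.06) for v in (295,385)])
```

```text
away-from-cam dir [ 4.23289711e-01 -9.05994336e-01  2.90552991e-04] -64.95754325336229
ring c [0.48320468 0.07207492 0.07      ] from top (r=10.x) 13.716535364964379 [0.47760971 0.08404586 0.07      ]
ring ctr from top [0.48341578 0.07161876 0.07000399]
0.053 tip [0.48280825 0.07353809 0.08982948] minus TCP along y,z mm -0.6044960673403336 -0.573012028218255
0.055 tip [0.48312364 0.07286562 0.08782948] minus TCP along y,z mm 0.13766804386026069 -0.5737854589479897
0.057 tip [0.48343902 0.07219316 0.08582948] minus TCP along y,z mm 0.879832155060866 -0.5745588896776681
slot [array([0.48096922, 0.07683985, 0.06      ]), array([0.48475575, 0.06873815, 0.06      ])]
```

```bash
python3 -m handwheel '[[1,0,-0.0008,-0.005,0],[1,0,-0.0008,-0.01,0],[1,0,-0.0008,-0.014,0],[1,0,-0.0008,-0.014,0],[1,0,-0.0008,-0.014,0]]'
python3 - <<'E'
from h import *
import pickle
s=ctrl.sense();p=ctrl.camera_params("wrist")
print(s['ee_pos'],s['force'],s['ft_torque'])
cv2.imwrite("pics/w8.png",ctrl.camera("wrist")[:,:,::-1])
pickle.dump((s,p),open("w8.pkl","wb"))
crop("pics/w8.png","pics/c15.png",280,160,350,240,7.5)
E
```

```text
t: 9.98
ee_pos: [0.4832, 0.0729, 0.1283]
tcp_rot: [0.69, -0.153, 0.69, 0.153]
force: [0.8, -0.4, -0.3]
gripper_width: 0.0104
[0.48318084 0.07286173 0.12828951] [ 0.81210162 -0.37296582 -0.34876095] [ 0.03341101 -0.03518832 -0.0046799 ]
```

View pics/c15.png

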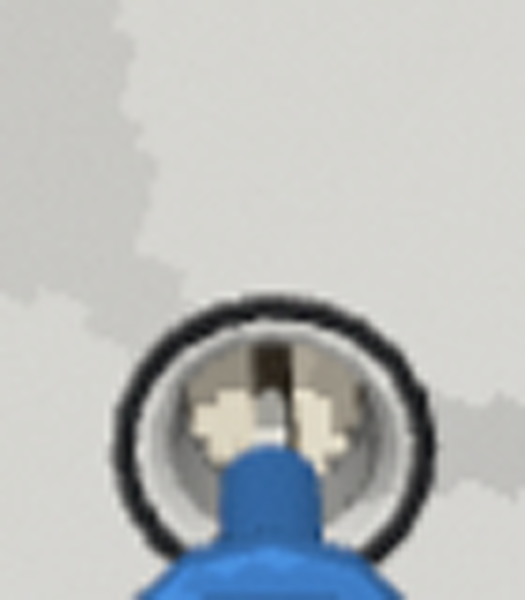

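Run:
```python
from h import *
import pickle
s,p=pickle.load(open("w8.pkl","rb"))
f=lambda a,b,z:plane(p,280+a/7.5-.4,160+b/7.5-.4,z)
y=np.array([.4233,-.906,0]);x=np.array([.906,.4233,0])
rr=np.linalg.norm(f(114,440,.07)-f(436,440,.07))/2
c=f(275,297,.07)+y*rr; print(rr,"ring",c)
for h in (.053,.055,.057):
    t=f(271,388,s['ee_pos'][2]-h)+5.2e-3*y; print(h,t,"need y,x mm",(c-t)@y*1e3,(c-t)@x*1e3)
```

```text
0.013648584080075452 ring [0.48355991 0.07149442 0.07      ]
0.053 [0.48227475 0.07347387 0.07528951] need y,x mm 2.3373953764870246 0.3264541505684613
0.055 [0.48258661 0.07280448 0.07328951] need y,x mm 1.5989099971995313 0.3272601209812463
0.057 [0.48289847 0.07213508 0.07128951] need y,x mm 0.8604246179120484 0.3280660913940874
```

```bash
python3 -m handwheel '[[1,0.0007,-0.0008,-0.002,0],[1,0.0007,-0.0008,-0.004,0],[1,0.0007,-0.0008,-0.005,0],[1,0.0007,-0.0008,-0.005,0]]'
python3 -m handwheel '[[1,0,0,-0.0015,0],[1,0,0,-0.0015,0]]'
python3 -m handwheel '[[1,0,0,-0.0015,0],[1,0,0,-0.0015,0]]'
```

```text
t: 10.52
ee_pos: [0.4838, 0.072, 0.1232]
tcp_rot: [0.69, -0.153, 0.69, 0.153]
force: [-0.8, -0.9, -0.3]
gripper_width: 0.0104
t: 10.78
ee_pos: [0.4838, 0.072, 0.1217]
tcp_rot: [0.69, -0.153, 0.69, 0.153]
force: [0.2, 0.6, 0.4]
gripper_width: 0.0107
t: 11.02
ee_pos: [0.4838, 0.072, 0.1202]
tcp_rot: [0.69, -0.153, 0.69, 0.153]
force: [-0.0, 0.1, -0.5]
gripper_width: 0.0103
```

```bash
python3 -m handwheel '[[1,0,0,-0.001,0],[1,0,0,-0.001,0]]'|grep -E "ee|for"
python3 -m handwheel '[[1,0,0,-0.001,0],[1,0,0,-0.001,0]]'|grep -E "ee|for"
python3 - <<'E'
from h import *
s=ctrl.sense()
cv2.imwrite("pics/w9.png",ctrl.camera("wrist")[:,:,::-1])
crop("pics/w9.png","pics/c16.png",280,160,350,240,7.5)
E
```

```text
ee_pos: [0.4838, 0.072, 0.1192]
force: [0.0, -0.1, -0.4]
ee_pos: [0.4838, 0.072, 0.1182]
force: [-0.1, 0.0, 0.1]
```

View pics/c16.png

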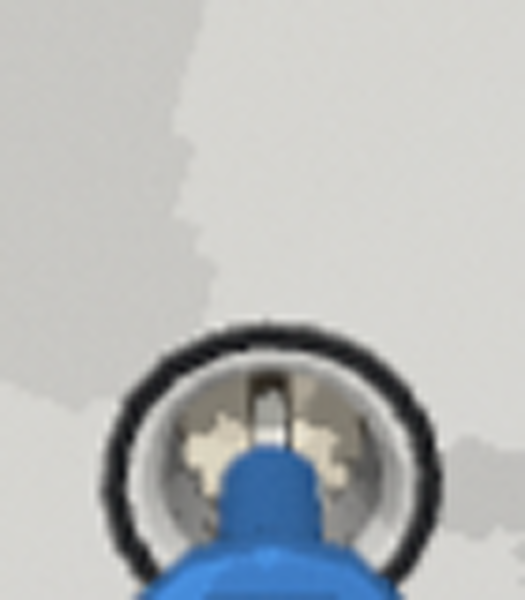

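The blade (u≈316) is centred over the slot, with no contact yet. I'll keep going down.

```bash
for i in 1; do :; done
python3 -m handwheel '[[1,0,0,-0.001,0],[1,0,0,-0.001,0]]'|grep -E "ee|for"
python3 -m handwheel '[[1,0,0,-0.001,0],[1,0,0,-0.001,0]]'|grep -E "ee|for"
```

```text
ee_pos: [0.4838, 0.072, 0.1172]
force: [0.4, 0.5, -0.0]
ee_pos: [0.4838, 0.072, 0.1162]
force: [-0.3, 0.5, -0.3]
```

```bash
python3 -m handwheel '[[1,0,0,-0.001,0],[1,0,0,-0.001,0]]'|grep -E "ee|for"
python3 -m handwheel '[[1,0,0,-0.001,0],[1,0,0,-0.001,0]]'|grep -E "ee|for"
```

```text
ee_pos: [0.4838, 0.072, 0.1152]
force: [-0.7, 0.1, -0.2]
ee_pos: [0.4838, 0.072, 0.1142]
force: [-0.2, -0.2, 0.4]
```

```bash
python3 -m handwheel '[[1,0,0,-0.001,0],[1,0,0,-0.001,0]]'|grep -E "ee|for"
python3 -m handwheel '[[1,0,0,-0.001,0],[1,0,0,-0.001,0]]'|grep -E "ee|for"
python3 - <<'E'
from h import *
s=ctrl.sense()
cv2.imwrite("pics/w10.png",ctrl.camera("wrist")[:,:,::-1])
crop("pics/w10.png","pics/c17.png",280,160,350,240,7.5)
E
```

```text
ee_pos: [0.4838, 0.072, 0.1132]
force: [0.1, -0.2, 0.2]
ee_pos: [0.4838, 0.072, 0.1122]
force: [-0.4, -0.0, 0.2]
```

View pics/c17.png

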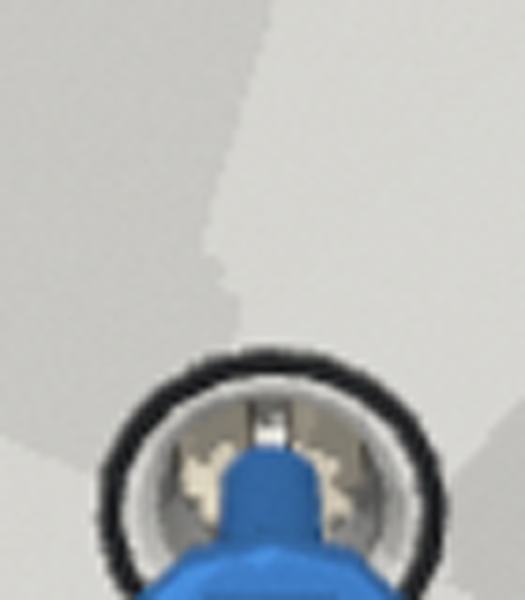

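The lower part of the blade now sits inside the dark slot at (316,216). I'll continue in small steps.

```bash
python3 -m handwheel '[[1,0,0,-0.001,0],[1,0,0,-0.001,0]]'|grep -E "ee|for"
python3 -m handwheel '[[1,0,0,-0.001,0],[1,0,0,-0.001,0]]'|grep -E "ee|for"
```

```text
ee_pos: [0.4838, 0.072, 0.1112]
force: [-0.3, -0.2, -0.6]
ee_pos: [0.4838, 0.072, 0.1102]
force: [-0.8, -0.2, -0.5]
```

```bash
python3 -m handwheel '[[1,0,0,-0.0005,0],[1,0,0,-0.0005,0]]'|grep -E "ee|for"
python3 -m handwheel '[[1,0,0,-0.0005,0],[1,0,0,-0.0005,0]]'|grep -E "ee|for"
```

```text
ee_pos: [0.4838, 0.072, 0.1098]
force: [-0.3, 0.2, -1.1]
ee_pos: [0.484, 0.072, 0.1094]
force: [-0.6, -0.1, 1.6]
```

```bash
python3 -m handwheel '[[1,0,0,-0.0005,0],[1,0,0,-0.0005,0]]'|grep -E "ee|for"
python3 - <<'E'
from h import *
for i in range(3):
    im=ctrl.camera("wrist"); s=ctrl.sense();print(s['ee_pos'],s['force'],s['ft_torque'])
cv2.imwrite("pics/w11.png",im[:,:,::-1])
crop("pics/w11.png","pics/c18.png",280,160,350,240,7.5)
E
```

```text
ee_pos: [0.484, 0.0721, 0.1089]
force: [-0.1, -0.4, 1.7]
[0.48403937 0.07202349 0.10892821] [-0.25428353 -0.065766    1.9535079 ] [-0.01339853  0.07872573  0.01538192]
[0.48403422 0.0720179  0.10892155] [-2.30505372e-03 -2.55075308e-01  2.93398328e+00] [0.00846272 0.05259527 0.01861014]
[0.48404748 0.07204853 0.10893583] [-0.29051214  0.40785322  3.04922332] [0.03281631 0.01694793 0.02979627]
```

View pics/c18.png

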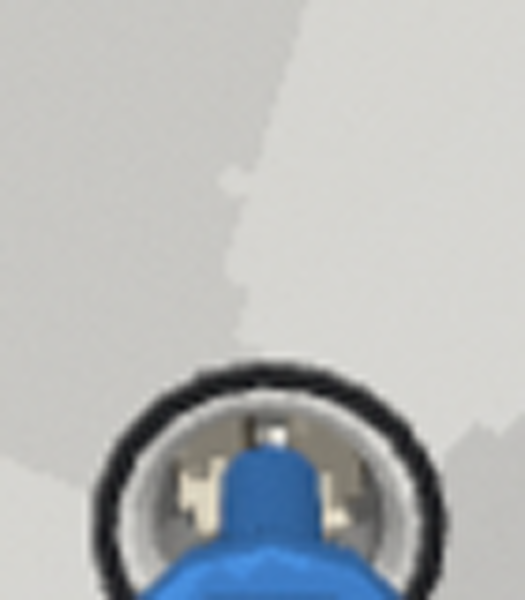

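Contact is about 2–3 N with the blade in the slot. A small clockwise turn will show whether it is engaged.

```bash
python3 -m handwheel '[[1,0,0,0,-0.05],[1,0,0,0,-0.1],[1,0,0,0,-0.15],[1,0,0,0,-0.2],[1,0,0,0,-0.25],[1,0,0,0,-0.3],[1,0,0,0,-0.3]]'|grep -E "ee|for"
python3 - <<'E'
from h import *
import pickle
p=ctrl.camera_params("wrist");s0=ctrl.sense()
im=ctrl.camera("wrist"); s=ctrl.sense();print(s0['force'],s['force'],s['ft_torque'],s['qpos'][5])
cv2.imwrite("pics/w12.png",im[:,:,::-1]);pickle.dump((s,p),open("w12.pkl","wb"))
E
```

```text
ee_pos: [0.484, 0.072, 0.1089]
force: [-0.4, 0.4, 2.4]
[-0.39777227  0.4036495   2.42027192] [-0.60039406  0.11037167  3.79925402] [ 0.00524784 -0.02384359  0.04832593] 1.5805472161254257
```

View pics/w12.png

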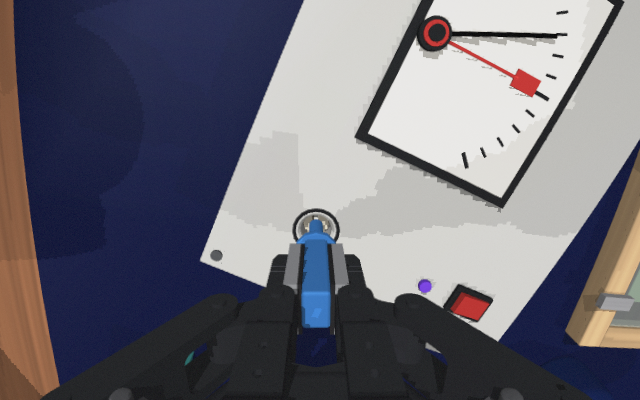

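```bash
cat > meter.py <<'E'
from h import *
import pickle,sys
# pivot from needle/hand line intersection in w6
_,p6=pickle.load(open("w6.pkl","rb"))
g=lambda a,b,z:plane(p6,400+a/5-.4,160+b/5-.4,z)[:2]
def inter(a,b,c,d):
    t=np.linalg.solve(np.c_[b-a,c-d],c-a);return a+t[0]*(b-a)
PIV=inter(g(353,150,.0765),g(320,490,.0765),g(325,143,.075),g(155,408,.075))
def read(f,p,verbose=True):
    im=cv2.GaussianBlur(cv2.imread(f),(0,0),.6).astype(np.float32)
    th=np.radians(np.arange(-75,40,.1))
    def arc(r,z):
        P=np.array([proj(p,np.array([*(PIV+r*np.array([np.cos(t),np.sin(t)])),z])) for t in th],np.float32)
        return cv2.remap(im,P[:,:1],P[:,1:],cv2.INTER_LINEAR)[:,0]
    out={}
    N=[];
    for r in (.030,.036,.042,.048):
        a=arc(r,.0765);dark=a.max(1); i=dark.argmin(); w=np.clip(110-dark,0,None)*(abs(th-th[i])<.06); N.append(np.degrees((w*th).sum()/max(w.sum(),1e-6)))
    Rr=[]
    for r in (.056,.058,.060):
        a=arc(r,.0755);w=np.clip(a[:,2]-np.maximum(a[:,0],a[:,1])-50,0,None);Rr.append(np.degrees((w*th).sum()/max(w.sum(),1e-6)))
    n,r=np.median(N),np.mean(Rr)
    print("piv",PIV.round(4),"needle",np.round(N,1),"red",np.round(Rr,1),"diff deg",round(n-r,2),"trim rad",round(np.radians(n-r)/.4,3))
E
python3 - <<'E'
from meter import *
read("pics/w6.png",p6)
for k in (7,12): read(f"pics/w{k}.png",pickle.load(open(f"w{k}.pkl","rb"))[1])
E
```

```text
piv [0.5262 0.1844] needle [12.5 12.5 12.7 12.6] red [-16.4 -16.4 -16.7] diff deg 29.06 trim rad 1.268
piv [0.5262 0.1844] needle [11.4 11.5 11.9 12. ] red [-16.8 -16.8 -16.9] diff deg 28.54 trim rad 1.245
piv [0.5262 0.1844] needle [39.4 35.7 32.3 29.8] red [-17.  -16.9 -16.8] diff deg 50.94 trim rad 2.223
```

```bash
sed -i 's/np.arange(-75,40,.1)/np.arange(-60,20,.1)/' meter.py
python3 - <<'E'
from meter import *
s,p=pickle.load(open("w12.pkl","rb"))
for k in (6,7,12): read(f"pics/w{k}.png",pickle.load(open(f"w{k}.pkl","rb"))[1])
a,b=plane(p,455,33.5,.0765),plane(p,556,36.3,.0765);print(np.degrees(np.arctan2(*(b-a)[1::-1])))
E
```

```text
piv [0.5262 0.1844] needle [12.5 12.5 12.7 12.6] red [-16.4 -16.4 -16.7] diff deg 29.06 trim rad 1.268
piv [0.5262 0.1844] needle [11.4 11.5 11.9 12. ] red [-16.8 -16.8 -16.9] diff deg 28.54 trim rad 1.245
piv [0.5262 0.1844] needle [7.5 7.8 7.9 8.2] red [-17.  -16.9 -16.8] diff deg 24.77 trim rad 1.081
8.91647924912977
```

The needle moved about 4° for this turn, less the slot play, so the blade is engaged. About 1.08 rad remains. I'll turn half of it, then check.

```bash
python3 -m handwheel '[[1,0,0,0,-0.08],[1,0,0,0,-0.16],[1,0,0,0,-0.24],[1,0,0,0,-0.32],[1,0,0,0,-0.4],[1,0,0,0,-0.48],[1,0,0,0,-0.54],[1,0,0,0,-0.54]]'|grep -E "ee|for"
python3 - <<'E'
from meter import *
p=ctrl.camera_params("wrist");im=ctrl.camera("wrist"); s=ctrl.sense();print(s['force'],s['ft_torque'],s['qpos'][5])
cv2.imwrite("pics/w13.png",im[:,:,::-1]);pickle.dump((s,p),open("w13.pkl","wb"))
read("pics/w13.png",p)
for n in("side","scene"):
    q=ctrl.camera_params(n); read(f"pics/{n}0.png",q); cv2.imwrite(f"pics/{n}13.png",ctrl.camera(n)[:,:,::-1]); read(f"pics/{n}13.png",q)
    u,v=map(int,proj(q,np.array([.55,.18,.075])));crop(f"pics/{n}13.png",f"pics/c19{n}.png",u-40,v-30,u+40,v+30,8)
E
```

```text
ee_pos: [0.4841, 0.072, 0.1089]
force: [-0.3, 0.3, 2.0]
[ 0.28964855 -0.37707119  2.11763037] [ 0.00942964 -0.08324575  0.01751015] 2.1198950601507245
piv [0.5262 0.1844] needle [-23.6 -23.1 -22.6 -22.3] red [0. 0. 0.] diff deg -22.86 trim rad -0.997
piv [0.5262 0.1844] needle [0. 0. 0. 0.] red [-14.8 -14.8 -15.1] diff deg 14.92 trim rad 0.651
piv [0.5262 0.1844] needle [0. 0. 0. 0.] red [-14.1 -14.1 -14.8] diff deg 14.35 trim rad 0.626
piv [0.5262 0.1844] needle [0. 0. 0. 0.] red [-20.2 -20.7   0. ] diff deg 13.64 trim rad 0.595
piv [0.5262 0.1844] needle [0. 0. 0. 0.] red [-20.  -20.5   0. ] diff deg 13.52 trim rad 0.59
```

View pics/w13.png

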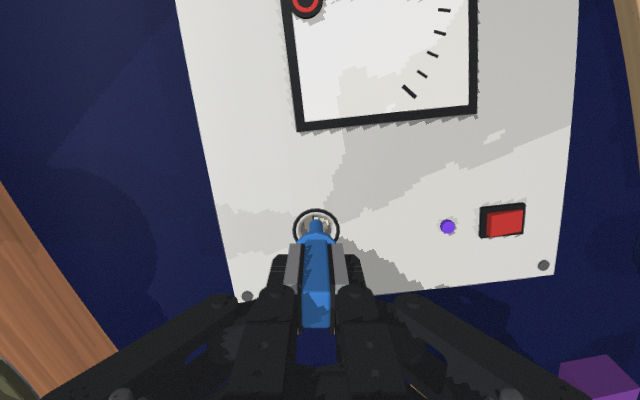

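View pics/c19side.png

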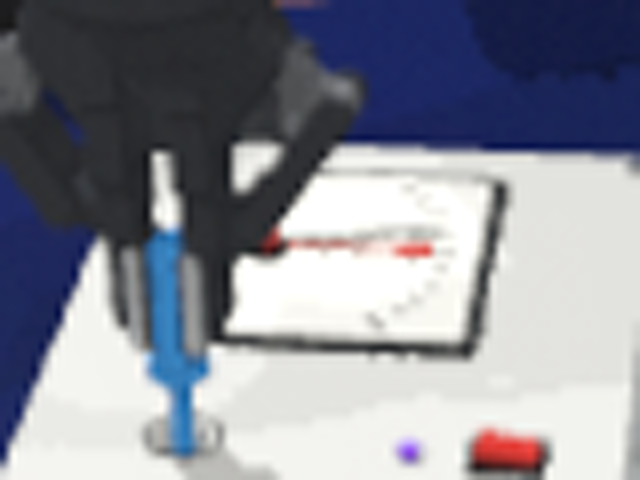

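View pics/c19scene.png

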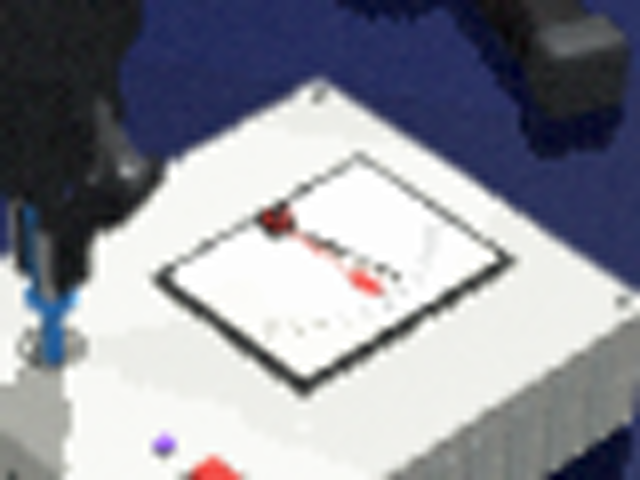

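The needle (scene crop tip at (395,275)) has covered about half the gap to the flag, as expected. Push is 2 N. I'll turn the rest.

```bash
python3 -m handwheel '[[1,0,0,0,-0.08],[1,0,0,0,-0.16],[1,0,0,0,-0.24],[1,0,0,0,-0.32],[1,0,0,0,-0.4],[1,0,0,0,-0.46],[1,0,0,0,-0.5],[1,0,0,0,-0.53],[1,0,0,0,-0.53]]'|grep -E "ee|for"
python3 - <<'E'
from meter import *
s=ctrl.sense();print(s['force'],s['ft_torque'],s['qpos'])
for n in("side","scene"):
    q=ctrl.camera_params(n); cv2.imwrite(f"pics/{n}14.png",ctrl.camera(n)[:,:,::-1])
    u,v=map(int,proj(q,np.array([.55,.18,.075])));crop(f"pics/{n}14.png",f"pics/c20{n}.png",u-20,v-20,u+40,v+25,12)
E
```

```text
ee_pos: [0.4841, 0.072, 0.1089]
force: [1.5, -0.6, 3.4]
[ 1.45892561 -0.63692443  3.37264942] [-0.07826145 -0.28119487 -0.03814032] [ 1.47697342e-01  1.95272252e-01 -4.95750047e-01  8.79414048e-01
 -1.78732045e-04  2.65103117e+00]
```

View pics/c20side.png

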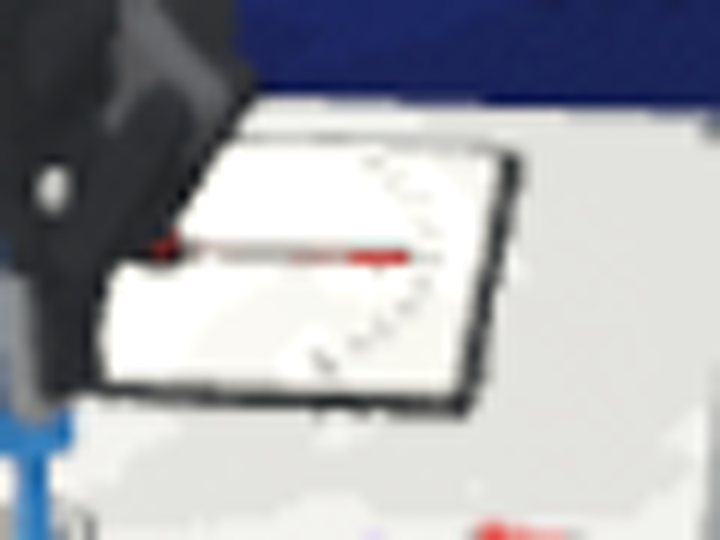

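View pics/c20scene.png

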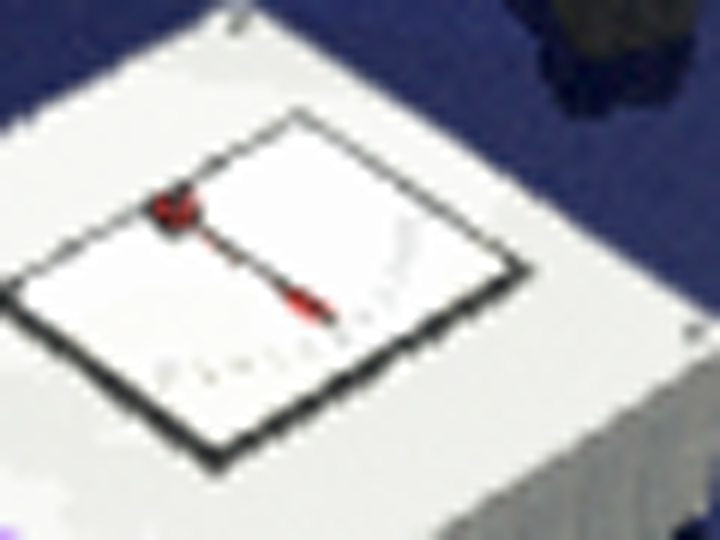

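Both side pictures show the needle lying along the red hand. I'll unload slightly, lift straight out and check with the wrist camera.

```bash
python3 -m handwheel '[[1,0,0,0,0.04],[1,0,0,0.003,0.04],[1,0,0,0.008,0.04],[1,0,0,0.016,0.04],[1,0,0,0.028,0.04],[1,0,0,0.035,0.04],[1,0,0,0.035,0.04]]'|grep -E "ee|for"
python3 -m handwheel '[[1,0,0,0.01,0.18],[1,0,0,0.02,0.36],[1,0,0,0.03,0.54],[1,0,0,0.03,0.72],[1,0,0,0.03,0.9],[1,0,0,0.03,1.08],[1,0,0,0.03,1.2],[1,0,0,0.03,1.2],[1,0,0,0.03,1.2]]'|grep -E "ee|for"
python3 - <<'E'
from meter import *
s=ctrl.sense();p=ctrl.camera_params("wrist");cv2.imwrite("pics/w15.png",ctrl.camera("wrist")[:,:,::-1]);pickle.dump((s,p),open("w15.pkl","wb"))
read("pics/w15.png",p);print(s['qpos'],s['gripper_width'])
u,v=map(int,proj(p,np.array([.55,.18,.075])));print(u,v)
crop("pics/w15.png","pics/c21.png",max(u-60,0),max(v-60,0),u+60,v+60,5)
E
```

```text
ee_pos: [0.4845, 0.0721, 0.1447]
force: [0.5, 0.0, -0.1]
ee_pos: [0.4838, 0.072, 0.1736]
force: [0.1, -0.8, -0.7]
piv [0.5262 0.1844] needle [-17.9 -17.5 -17.2 -16.8] red [-17.6 -17.6 -17.7] diff deg 0.27 trim rad 0.012
[ 1.47748307e-01  1.39554291e-01 -4.02855606e-01  1.02868761e+00
 -2.57561063e-05  1.41356062e+00] 0.010560340291938185
455 83
```

View pics/w15.png

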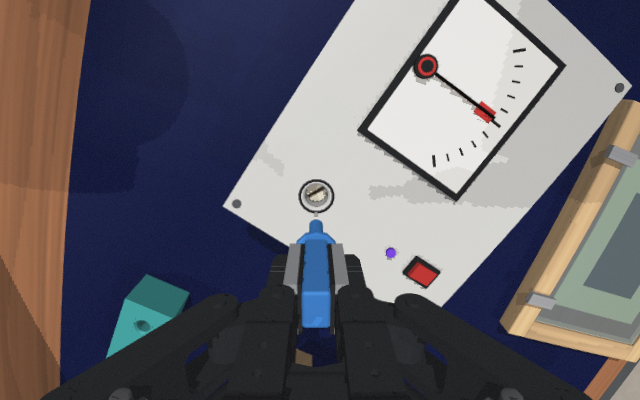

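View pics/c21.png

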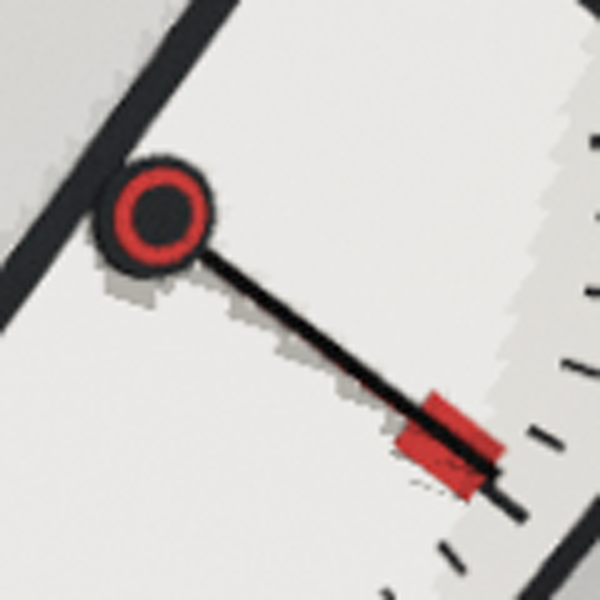

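The needle lies over the middle of the red flag: tip at (494,119), flag at (484,111), difference about 0.3–0.8°. The trimmer is set, so I'll go back to the stand.

```bash
python3 -m handwheel '[[1,0,-0.03,0.02,0.18],[1,0,-0.08,0.02,0.36],[1,0.005,-0.13,0.02,0.54],[1,0.01,-0.18,0.02,0.72],[1,0.015,-0.23,0.02,0.9],[1,0.016,-0.28,0.02,1.08],[1,0.016,-0.3065,0.02,1.26],[1,0.016,-0.3065,0.02,1.44],[1,0.016,-0.3065,0.01,1.44],[1,0.016,-0.3065,0.01,1.44]]'|grep -E "ee|for"
python3 - <<'E'
from meter import *
s5,p5=pickle.load(open("w5.pkl","rb"))
print("hole w5",plane(p5,230+240/2.8-.3,120+167/2.8-.3,.045))
s=ctrl.sense();p=ctrl.camera_params("wrist");cv2.imwrite("pics/w16.png",ctrl.camera("wrist")[:,:,::-1]);pickle.dump((s,p),open("w16.pkl","wb"))
print(s['ee_pos'],s['qpos'],s['gripper_width']); print(proj(p,plane(p5,230+240/2.8-.3,120+167/2.8-.3,.045)))
crop("pics/w16.png","pics/c22.png",270,130,360,270,4.2)
E
```

```text
ee_pos: [0.499, -0.2338, 0.1825]
force: [0.8, 0.6, -0.6]
hole w5 [ 0.49926577 -0.23365137  0.045     ]
[ 0.49904799 -0.23380755  0.18251924] [-4.38138956e-01  2.48488012e-01 -2.46737039e-01  1.07778398e+00
  2.51989591e-06 -6.11400677e-01] 0.01029084738130253
[314.73886454 184.34989408]
```

View pics/c22.png

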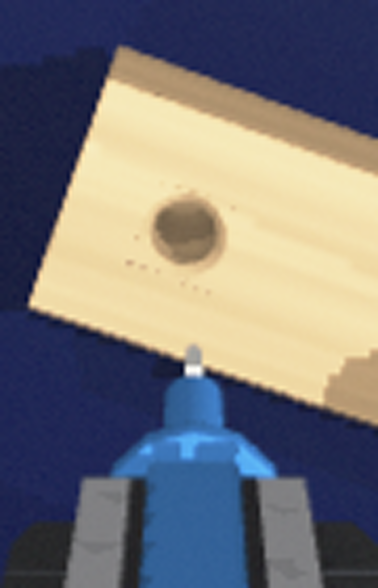

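The hole mouth is at (314.8,184.8), i.e. (0.4993,−0.2337) in the world. The tip needs about −0.7 mm in y. I'll lower to just above the mouth and check.

```bash
python3 -m handwheel '[[1,0.0003,-0.0006,-0.03,0],[1,0.0003,-0.0006,-0.055,0],[1,0.0003,-0.0006,-0.072,0],[1,0.0003,-0.0006,-0.077,0],[1,0.0003,-0.0006,-0.077,0],[1,0.0003,-0.0006,-0.077,0]]'|grep -E "ee|for"
python3 - <<'E'
from meter import *
s=ctrl.sense();p=ctrl.camera_params("wrist");cv2.imwrite("pics/w17.png",ctrl.camera("wrist")[:,:,::-1]);pickle.dump((s,p),open("w17.pkl","wb"))
print(s['ee_pos'])
crop("pics/w17.png","pics/c23.png",280,170,350,250,7)
E
```

```text
ee_pos: [0.5009, -0.2354, 0.1078]
force: [-0.3, -0.1, -0.3]
[ 0.50090974 -0.23541124  0.10776642]
```

View pics/c23.png

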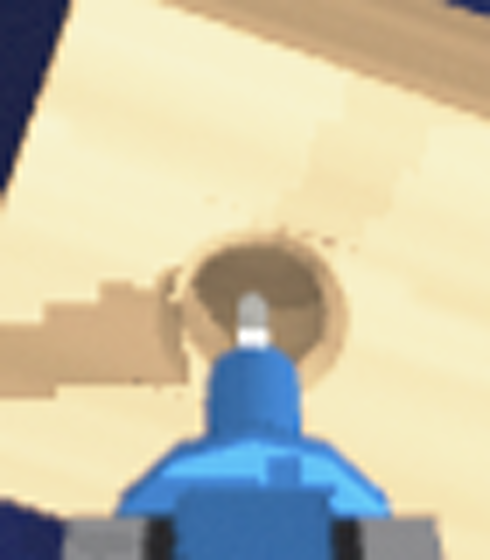

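Run:
```python
from h import *
import pickle
s,p=pickle.load(open("w17.pkl","rb"))
f=lambda a,b,z:plane(p,280+a/7-.4,170+b/7-.4,z)
y=np.array([np.cos(np.radians(9.9)),np.sin(np.radians(9.9)),0]);x=np.array([-y[1],y[0],0])
L,R_=f(160,313,.045),f(350,313,.045);r=np.linalg.norm(L-R_)/2;c=(L+R_)/2
c2=f(255,232,.045)+y*r
print(r,c,c2)
for h in (.054,.056):
    t=f(252,292,s['ee_pos'][2]-h)+5.2e-3*y; print(t,"need",[( (k-t)@y*1e3,(k-t)@x*1e3) for k in (c,c2)])
```

```text
0.008783392894660728 [ 0.5003904  -0.23455111  0.045     ] [ 0.50125199 -0.23443298  0.045     ]
[ 0.5003261  -0.23485491  0.05376642] need [(np.float64(0.11557660218506777), np.float64(0.2882240328351384)), (np.float64(0.9846506640706384), np.float64(0.25646399754201143))]
[ 0.50105559 -0.23472678  0.05176642] need [(np.float64(-0.6250801142046338), np.float64(0.28742089507682106)), (np.float64(0.24399394768093682), np.float64(0.25566085978369407))]
```

The tip is centred on the hole to about 0.3 mm. I'll insert it.

```bash
python3 -m handwheel '[[1,0,0.0003,-0.01,0],[1,0,0.0003,-0.02,0],[1,0,0.0003,-0.03,0],[1,0,0.0003,-0.04,0],[1,0,0.0003,-0.045,0],[1,0,0.0003,-0.045,0]]'|grep -E "ee|for"
python3 -m handwheel '[[1,0,0,-0.002,0],[1,0,0,-0.002,0]]'|grep -E "ee|for"
python3 -m handwheel '[[1,0,0,-0.001,0],[1,0,0,-0.001,0]]'|grep -E "ee|for"
```

```text
ee_pos: [0.4999, -0.2347, 0.0613]
force: [0.7, -1.1, 0.3]
ee_pos: [0.5002, -0.2349, 0.0599]
force: [0.3, -0.8, -0.1]
ee_pos: [0.5002, -0.2348, 0.0588]
force: [0.6, -0.1, 1.3]
```

```bash
python3 -m handwheel '[[1,0,0,-0.0007,0],[1,0,0,-0.0007,0]]'|grep -E "ee|for"
python3 - <<'E'
from h import *
cv2.imwrite("pics/w18.png",ctrl.camera("wrist")[:,:,::-1]);s=ctrl.sense();print(s['force'],s['t'])
crop("pics/w18.png","pics/c24.png",250,170,380,330,3.5)
E
```

```text
ee_pos: [0.5002, -0.2348, 0.0587]
force: [-1.5, 0.9, 5.9]
[-2.30066326  1.14298611  5.10996599] 23.525
```

View pics/c24.png

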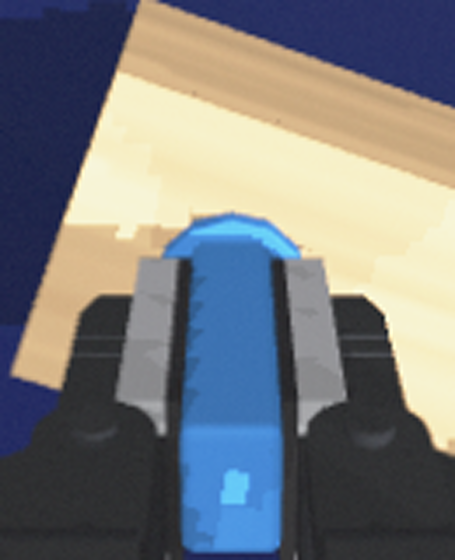

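The flange is down on the wood: 5 N contact at the same TCP height as at pickup. Now I'll let go and retreat straight up.

```bash
python3 -m handwheel '[[0.9,0,0,0.0005,0],[0.7,0,0,0.0005,0],[0.5,0,0,0.0005,0],[0.4,0,0,0.0005,0],[0.4,0,0,0.0005,0],[0.4,0,0,0.0005,0],[0.4,0,0,0.03,0],[0.4,0,0,0.07,0],[0.4,0,0,0.12,0],[0.4,0,0,0.12,0]]'|grep -E "ee|for|grip"
python3 - <<'E'
from h import *
for n in("wrist","side","scene"): cv2.imwrite(f"pics/{n}20.png",ctrl.camera(n)[:,:,::-1])
crop("pics/side20.png","pics/c25.png",260,230,360,315,7)
E
```

```text
ee_pos: [0.503, -0.2361, 0.1824]
force: [-0.5, -0.2, -0.7]
gripper_width: 0.0511
```

View pics/wrist20.png

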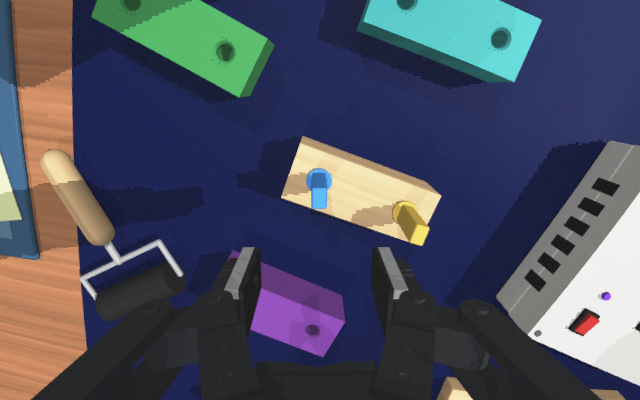

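View pics/c25.png

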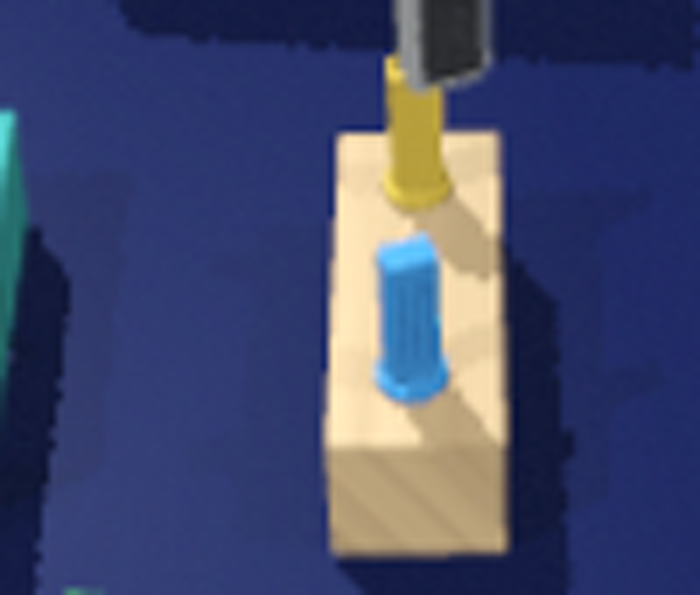

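The wrist picture shows the blue tool upright in its hole at (319,190), flange down, with the gripper clear and the yellow tool unmoved. I'll take one last look at the meter in the scene picture, then hand in.

Run:
```python
from h import *
crop("pics/scene20.png","pics/c26.png",275,140,385,225,7)
```

```text
(no output)
```

View pics/c26.png

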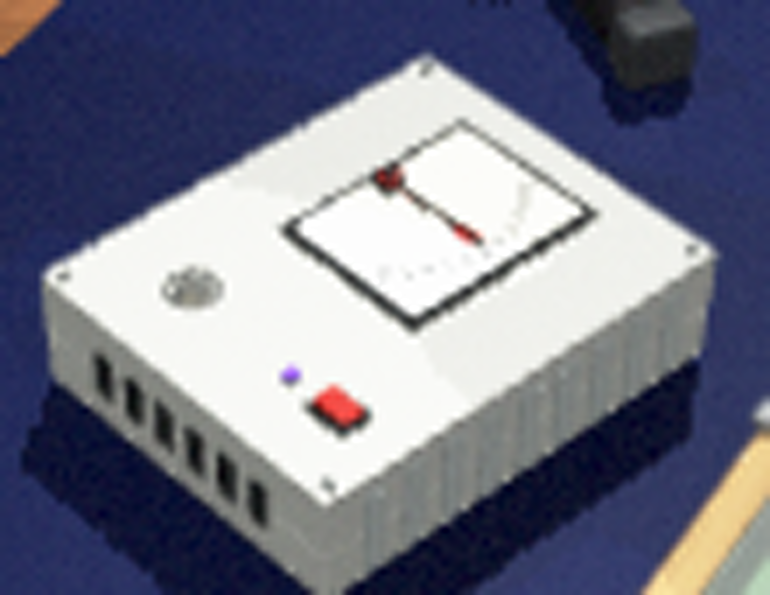

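The needle still lies on the red flag, at scene (341,173).

```bash
python3 -c "
from workcell import ctrl
print(ctrl.sense()['t']); print(ctrl.finish_job())"
```

```text
24.925
the job is handed in; nothing more can be done
None
```

The job is done and handed in at about 25 s. I took the blue flat-blade tool from the wooden stand, seated it in the trimmer slot and turned the trimmer clockwise until the needle stood on the red flag. Then I put the tool back upright in its hole and let go.

- **Needle:** after I lifted the tool out, the wrist camera put the needle about 0.3° from the flag's middle. By eye it looked slightly to one side, still well within the flag's 9 mm width. A last scene picture still showed it on the flag.
- **Push on the trimmer:** every reading was between about 2 and 4 N, with sideways force of 1.6 N or less.
- **Tool:** its flange met the wood at the same height as at pickup. The last pictures show it upright and the gripper clear of it.
- **Other objects:** the yellow tool and the stands looked unmoved. I did not check the hair dryer, ink jar, bottle or roller closely.
- **Readings that disagreed:** my automatic needle reading failed in the low-resolution side and scene pictures, and once in a wrist picture. I checked those by eye or re-measured them.

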